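Service the probe wash station: shut, scrub, reset the rinse screw

TASK

Clean the analyser's probe wash station: first screw the spade-headed rinse screw down (clockwise) until it bottoms, so that the rinse is shut. With it shut, scrub the deep wash well with the hanging brush, three times right down to its floor and up again to its mouth, and hang the brush back in its stand. Finally back the rinse screw off a quarter of a turn from bottom to reset the flow; leave the other things on the deck where they are.

Things in the scene. Friction and masses are not known exactly. Their poses are not given: they have to be found in the camera images.
- wash_station: Fixed station, place and yaw vary. Origin on the deck, z up. Steel plate 200 x 75 x 6, middle at x +5, long along x. Aluminium block x -90 to +15, 60 wide, top 45 above the deck; the rinse screw stands on it at x -50, y 0. White wash well at x +60, y 0, mouth 80 above the deck. Small round knurled nuts at x +26 and the drain nipple at +y of the block: leave alone.
- rinse_screw (a joint): The upright steel rinse screw, rad. 0: bottomed on a hard stop (rinse shut); grows as it is unscrewed, anticlockwise from above, one turn = 6.28; hard stop at 9.4. Starts 0.6 to 1.9 open. It stays where it is left, takes about 0.04 N m to turn, and does not rise as it turns.
- screw_blade (a point): Middle of the screw's flat upright spade head, 80 above the deck: 38 long, 9 thick, 26 tall (67 to 93 above the deck), same either way round. The frame turns with the screw: x along the blade, y across it, z up; at joint 0 the blade lies along the station's x. Below it a stem 8 thick down to a round gland 20 across, top 53 above the deck.
- well_floor (a point): Middle of the wash well's inner floor, 20 above the deck, axes as the station's. The well is upright, 34 across inside, 42 outside (mouth flared to 50 outside), its mouth 60 above this floor.
- brush_stand: Fixed brush stand, place and yaw vary: grey foot 110 x 85 x 10, a steel post at x -59 to -49, 30 wide, and a level steel plate 70 x 70 x 6, top 105 above the deck, with a round hole 30 across over the origin. Origin: on the deck below the hole, z up.
- stand_ring (a point): Middle of the hole, level with the top of the stand's plate, 105 above the deck.
- well_brush: Brush 172 long, 60 g, hanging upright in its stand. Origin: the wire's lower tip (20 above the deck when hung), z up along the brush. Wire 8 to 10 thick up to 66; soft bristles 27 across, 0 to 55, give no resistance; cone up to 24 across, 66 to 85; round splash guard 48 across, 85 to 90, which rests on the plate; round handle 18 to 20 across, 90 to 172.
- brush_tip (a point): The lower tip of the brush's wire, the same point as the brush's origin.
- brush_guard (a point): Middle of the underside of the splash guard, 85 above the tip; it lies on the plate when the brush hangs.
- beaker: Bystander: small glass beaker, 52 across, 62 tall. Origin under its middle.
- detergent: Bystander: white bottle, 58 across, 125 tall. Origin under its middle.
- tube_rack: Bystander: grey rack 50 x 160 (long along its y) of capped tubes, 90 tall. Origin under its middle.
- screwdriver: Bystander: black screwdriver 150 long lying on the deck along its x.
- tip_box: Bystander: low white box 87 x 122, 47 tall. Origin under its middle.
- reagent_pack: Bystander: narrow white reagent container 90 x 34, 91 tall with its cap. Origin under its middle.
- mixer_cup: Bystander: squat fixed rinse cup, 40 across, 32 tall, not the wash well. Origin under its middle.
Not all that is in view belongs to the job. What is shaped like the well_brush but green or red is not meant.

How it is judged:
By the outcome, as a careful person would: the job done as asked, in the order asked, and still so for the second after the job is handed in, with the robot touching nothing.
It also fails if it takes over 72 s, if anything falls off the work surface, if the arm or the gripper's body presses on something with over 40 N, if the wrist force passes 120 N, or if a joint passes its speed limit or range.

ROBOT

A 6-joint arm with a two-finger parallel gripper is mounted at the origin on the work surface. World frame = base frame: x ahead of the robot, y to its left, z up, the work surface at z = 0. Lengths are in m, angles in rad, forces in N, time in s.
With the tool pointing down it reaches from about 0.275 to 0.775 m from the base axis. Payload 14.6 kg.
Tool frame: the origin (TCP) lies at the very end of the fingers, on their centre line; the grasp point (between the pads) lies 19 mm behind it; z points along the fingers, y is the direction in which the jaws open and shut (so a half turn about z gives the same grasp; the last joint's range is limited). The gripper opens to 85 mm and grips with 20 to 120 N. Pads are 22 mm wide; open, the fingers measure 114 mm over their backs; the gripper's body (76 mm by 85 mm) begins 54 mm behind the grasp point. The pads swing forward as they close: fully open they stand 13 mm farther back than shut.
Start: joints at [1.021, 0.263, -0.048, 1.259, 0, 1.415], TCP at [0.202, 0.485, 0.231] pointing down, gripper open.
Joint ranges: [-2.65, 2.65], [-0.89, 1.7], [-1.18, 1.37], [-2.13, 2.11], [-1.35, 1.29], [-3.14, 3.14]. Speed limits (rad/s): [1.89, 1.89, 2.57, 2.79, 3.14, 3.14].

INTERFACE

Orientations are given as a unit quaternion [w, x, y, z].
In Python, from bench import readout, imaging, order, look_for, regions_of, mark_of gives the robot as it stands.
- The arm moves only by the shell command python3 -m creep 'ROWS'. ROWS is text: rows parted by semicolons, each of 7 numbers parted by spaces: the closure in counts, from 0 (fully open) to 255 (shut), then the shift along the world's x, y, z in mm, then the turn, a rotation vector about the world's x, y, z in degrees. A call has 1 to 10 rows; each row is the pose to reach, as a shift and turn from the pose measured when the call began; what a row does not reach only later rows make up. A row lasts 1/10 s, in which the tool goes at most 50 mm and 8.59 degrees, less where a joint would pass 70% of its speed; a pose out of reach is approached as far as the arm can. A call with a gripper value outside its range is refused whole. The fingers move at their own pace and stop on an object; the grip force is fixed at half the most. Time passes only in rows, so rows that repeat a pose let the fingers close. It gives the time, the measured TCP pose, the force and the opening at its end, in the units of the state.
- readout.state(): the state, without advancing time (a new reading comes with each control period).
- imaging.grab_frame(name): name is "scene" or "side" or "wrist"; returns the picture (384x512x3 uint8, red, green, blue); there is no depth.
- imaging.get_calibration(name): a dict with "vfov" (degrees; the focal length in pixels is half the picture's height over the tangent of half this angle, whatever the lens; pixels are square), "cx", "cy" (the principal point, pixels), "D" ([k1, k2, p1, p2, k3] as OpenCV has them; the pictures are not rectified), "R" (3x3) and "t" (3): a world point X has camera coordinates R X + t; the wrist camera has in their place "hand_eye" (4x4, takes a point from camera to tool coordinates, whose origin is the TCP and whose axes are the flange's). Camera axes: x right, y down, z forward; pixel columns grow to the right and rows downward; lengths in m; the calibration is good to about 2 mm. A picture is of the moment at which its call begins: read the wrist's pose just before it. get_calibration takes no time and is no camera call.
- order.hand_in(): hands the job in, once; it reports no verdict.
Trained networks look in the newest picture that a camera, given by its name, has taken for a name from the list of things; names that differ only in an ending like _2 or _b are one class to them, and where a whole thing is asked for, a point or a joint stands for the part that bears it (a point fixed in the world has none). Each returns a list of dicts, best first, with "conf" (0 to 1); they miss things now and then, are a little off and sometimes report something else, mostly with a low value. They report only what shows in the picture. A call takes as long as a camera call. They do not tell look-alikes from the thing itself.
- look_for(name, camera): "centre" ([row, column] in pixels, amid what is visible of it).
- regions_of(name, camera): "region" (384x512 bool, what is visible of it) and "centre" ([row, column] in pixels, amid what is visible of it).
- mark_of(name, camera): "centre" ([row, column] in pixels: a listed point, or the origin of a listed thing).
The state is a dict: "time_s": time; "joints": joint angles; "joint_vel": joint speeds; "joint_efforts": joint torques, N m; "position": TCP position; "orientation": TCP orientation; "contact_force": force on the tool from outside, world axes, zero at the start; "torque": the same for the moment, N m; "finger_gap": finger opening in m.
Only numpy, scipy, OpenCV 4.12 (cv2) and the standard library are available. Lean on these libraries where they do the work, as an engineer would, in place of code of your own. Each camera call takes 0.05 s, during which the arm holds its last target.

## Working session

There is one attempt and no reset: what is moved stays moved. The work goes in short steps, Python scripts to look and compute and a shell command to move; the robot and the scene stay as the last step left them, time stands still between calls to the robot, and variables do not carry over. Pictures are saved under pics/ and viewed, and the job is handed in when it is done.

```bash
ls; mkdir -p pics; python3 - <<'E'
from bench import readout, imaging
import cv2
print(readout.state())
for n in ["scene","side","wrist"]:
    im=imaging.grab_frame(n); cv2.imwrite(f"pics/{n}0.png",im[:,:,::-1])
    print(n,imaging.get_calibration(n))
E
```

```text
pics
{'time_s': 0.0, 'joints': array([ 1.02067886e+00,  2.63510636e-01, -4.89223921e-02,  1.25942995e+00,
       -4.92662095e-07,  1.41551765e+00]), 'joint_vel': array([-0.00053092, -0.00231208,  0.00126158,  0.00086081, -0.00066223,
        0.00226799]), 'joint_efforts': array([-3.21185646e-03, -6.37607288e+01,  3.84569085e+01,  1.35720614e-02,
       -3.08744320e-04, -4.11638177e-05]), 'position': array([0.20179185, 0.48436512, 0.23083682]), 'orientation': array([-1.83996486e-04,  1.96139480e-01,  9.80575861e-01, -5.00582538e-04]), 'contact_force': array([ 0.68329533, -0.32182293,  0.28154786]), 'torque': array([0.04795974, 0.07605381, 0.01789407]), 'finger_gap': 0.08559037608832978}
scene {'vfov': 54.5754836115304, 'cx': 260.53725241582697, 'cy': 192.7072213099769, 'D': array([-0.12367336,  0.        ,  0.        ,  0.        ,  0.        ]), 'R': array([[ 0.71756483,  0.69641952,  0.01002846],
       [ 0.50597331, -0.51133323, -0.69464332],
       [-0.47863528,  0.50352575, -0.71928443]]), 't': array([-0.41347413, -0.2125621 ,  1.38485632])}
side {'vfov': 54.638318596913464, 'cx': 254.248930482495, 'cy': 184.2802833749651, 'D': array([0.0152604, 0.       , 0.       , 0.       , 0.       ]), 'R': array([[-0.99972656, -0.02293945, -0.0045375 ],
       [-0.01447136,  0.75935254, -0.65051849],
       [ 0.0183681 , -0.65027495, -0.75947686]]), 't': array([0.54120497, 0.06403246, 1.02864296])}
wrist {'vfov': 59.582541234902514, 'cx': 257.0422879735432, 'cy': 188.26102799453363, 'D': array([-0.09815083,  0.        ,  0.        ,  0.        ,  0.        ]), 'hand_eye': array([[-8.70686806e-04, -9.51732119e-01, -3.06928680e-01,
         7.94315017e-02],
       [ 9.99999587e-01, -9.08600788e-04, -1.93591967e-05,
         1.09516730e-03],
       [-2.60450871e-04, -3.06928570e-01,  9.51732518e-01,
        -1.42674506e-01],
       [ 0.00000000e+00,  0.00000000e+00,  0.00000000e+00,
         1.00000000e+00]])}
```

View pics/scene0.png

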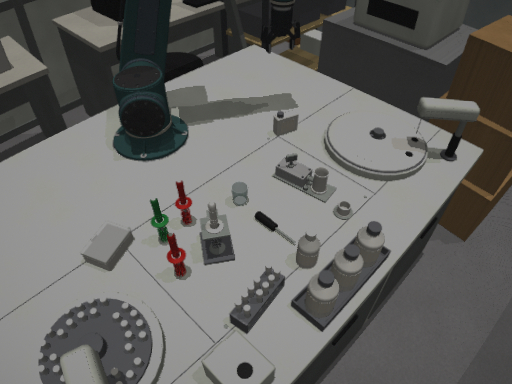

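View pics/side0.png

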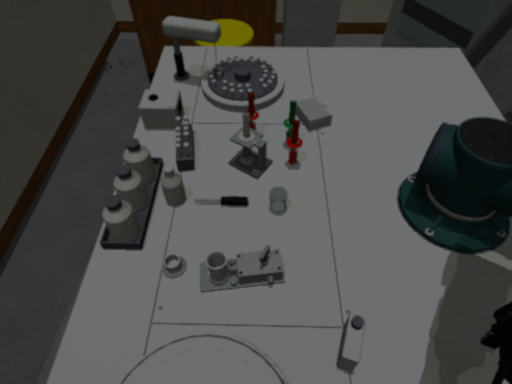

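View pics/wrist0.png

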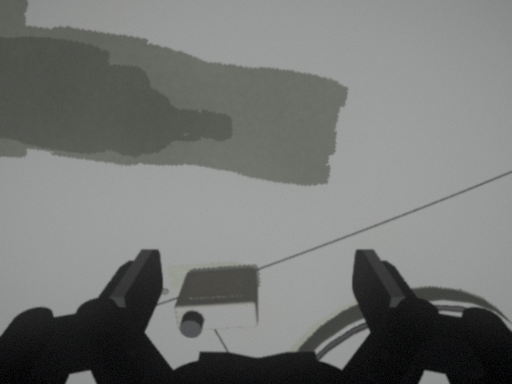

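The scene picture shows the wash station at about (col 305, row 177) and the grey brush in its stand at (214, 230). The red and green look-alikes are at (160,220), (183,200) and (176,255). The side view has the station at (243,268) and the stand at (250,150). Next I measure.

```bash
cat > h.py <<'E'
import numpy as np, cv2
from scipy.spatial.transform import Rotation as Rn
from bench import readout, imaging, order, look_for, regions_of, mark_of
def cal(name, st=None):
    c=imaging.get_calibration(name)
    f=192/np.tan(np.radians(c["vfov"])/2)
    K=np.array([[f,0,c["cx"]],[0,f,c["cy"]],[0,0,1]])
    if name=="wrist":
        q=st["orientation"]; T=np.eye(4); T[:3,:3]=Rn.from_quat([q[1],q[2],q[3],q[0]]).as_matrix(); T[:3,3]=st["position"]
        W=np.linalg.inv(T@np.array(c["hand_eye"])); R,t=W[:3,:3],W[:3,3]
    else: R,t=np.array(c["R"]),np.array(c["t"])
    return K,np.array(c["D"]),R,t
def ray(C,rc):
    K,D,R,t=C
    u=cv2.undistortPoints(np.array([[[rc[1],rc[0]]]],float),K,D)[0,0]
    d=R.T@np.array([u[0],u[1],1]); return -R.T@t, d/np.linalg.norm(d)
def tri(obs):
    A=np.zeros((3,3));b=np.zeros(3)
    for C,rc in obs:
        o,d=ray(C,rc);P=np.eye(3)-np.outer(d,d);A+=P;b+=P@o
    X=np.linalg.solve(A,b)
    return X,[float(np.linalg.norm((np.eye(3)-np.outer(ray(C,rc)[1],ray(C,rc)[1]))@(X-ray(C,rc)[0]))) for C,rc in obs]
def atz(C,rc,z):
    o,d=ray(C,rc);return o+d*(z-o[2])/d[2]
def proj(C,X):
    K,D,R,t=C
    return cv2.projectPoints(np.array(X,float).reshape(-1,3),cv2.Rodrigues(R)[0],t,K,D)[0].reshape(-1,2)
def tilt():
    q=readout.state()["orientation"];return Rn.from_quat([q[1],q[2],q[3],q[0]]).as_matrix()
E
python3 - <<'E'
from h import *
names={"wash_station":0,"screw_blade":.08,"well_floor":.02,"brush_stand":0,"stand_ring":.105,"brush_tip":.02,"brush_guard":.105,"mixer_cup":0,"beaker":0}
print(readout.state()["time_s"])
for c in ["scene","side"]: imaging.grab_frame(c)
for n,z in names.items():
    for c in ["scene","side"]:
        C=cal(c)
        for r in mark_of(n,c)[:4]:
            print(n,c,np.round(r["centre"],1),round(r["conf"],2),np.round(atz(C,r["centre"],z),4))
print(readout.state()["time_s"])
E
```

```text
0.15
wash_station scene [181.8 301.3] 0.87 [0.5603 0.2089 0.    ]
wash_station scene [249.8 109.6] 0.68 [ 0.353  -0.3812  0.    ]
wash_station side [269.9 244.5] 0.89 [0.5605 0.2015 0.    ]
screw_blade scene [156.8 292.5] 0.49 [0.5145 0.209  0.08  ]
screw_blade side [200. 176.] 0.72 [0.7394 0.0511 0.08  ]
screw_blade side [253.  267.3] 0.64 [0.5067 0.2    0.08  ]
well_floor scene [185.  317.3] 0.57 [0.618  0.2167 0.02  ]
well_floor scene [130.3 285.9] 0.41 [0.3548 0.3638 0.02  ]
well_floor side [271.4 214.6] 0.97 [0.6305 0.2173 0.02  ]
brush_stand scene [248.4 215.4] 0.81 [ 0.5607 -0.1648  0.    ]
brush_stand side [160.3 244.7] 0.92 [ 0.5748 -0.1711  0.    ]
brush_stand side [266.2 172.7] 0.58 [0.7375 0.195  0.    ]
stand_ring scene [224.7 213.8] 0.77 [ 0.5638 -0.1619  0.105 ]
stand_ring side [136.4 245.6] 0.89 [ 0.5695 -0.1644  0.105 ]
brush_tip scene [238.6 163.3] 0.97 [ 0.444  -0.2545  0.02  ]
brush_tip scene [248.8 218.1] 0.9 [ 0.5788 -0.1688  0.02  ]
brush_tip scene [275.8 181.2] 0.89 [ 0.575  -0.2927  0.02  ]
brush_tip scene [225.5 187. ] 0.87 [ 0.454  -0.1779  0.02  ]
brush_ti
[... 256 characters left out ...]
4.8] 0.89 [ 0.5641 -0.2878  0.105 ]
brush_guard scene [226.  215.4] 0.83 [ 0.57   -0.1619  0.105 ]
brush_guard scene [202.7 184.8] 0.81 [ 0.4491 -0.1673  0.105 ]
brush_guard scene [220.2 158.9] 0.79 [ 0.45   -0.2541  0.105 ]
brush_guard side [138.1 247.5] 0.78 [ 0.5638 -0.1573  0.105 ]
brush_guard side [145.7 294.2] 0.62 [ 0.432  -0.1283  0.105 ]
brush_guard side [117.  248.6] 0.54 [ 0.5637 -0.2511  0.105 ]
brush_guard side [123.4 292.5] 0.51 [ 0.4326 -0.2238  0.105 ]
mixer_cup scene [209.9 342.3] 0.49 [0.7298 0.203  0.    ]
mixer_cup side [265.7 174.9] 0.75 [0.7323 0.1936 0.    ]
beaker scene [199.7 240.1] 0.9 [0.4755 0.012  0.    ]
beaker side [209.1 278.5] 0.93 [0.474  0.0151 0.    ]
1.15
```

```bash
python3 - <<'E'
import cv2
a=cv2.imread("pics/scene0.png")[135:285,130:370];b=cv2.imread("pics/side0.png")[90:300,180:320]
cv2.imwrite("pics/cs.png",cv2.resize(a,None,fx=3.3,fy=3.3,interpolation=cv2.INTER_CUBIC));cv2.imwrite("pics/cd.png",cv2.resize(b,None,fx=2.8,fy=2.8,interpolation=cv2.INTER_CUBIC))
E
```

```text
(no output)
```

View pics/cs.png

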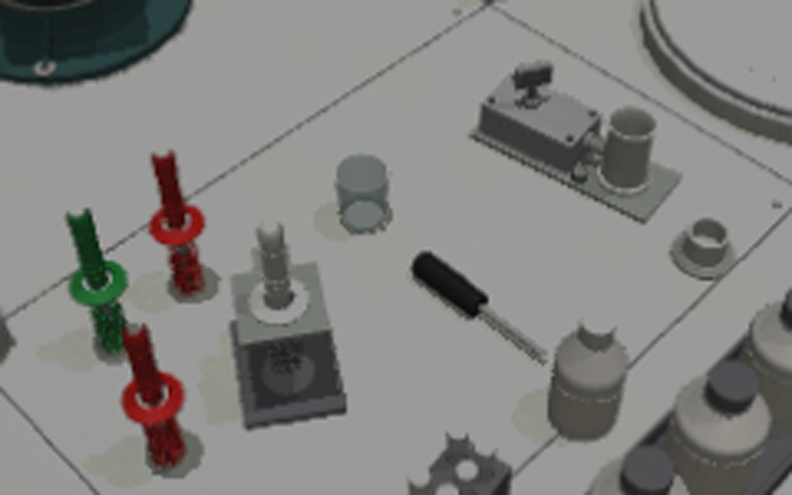

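View pics/cd.png

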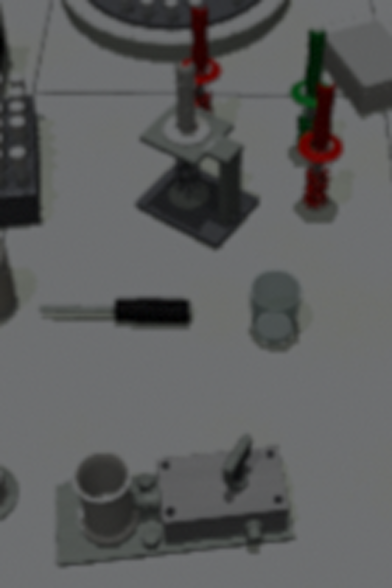

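White-and-grey brush with ring mark at scene (col 214, row 225): this is the only non-red/green one, and it hangs in the stand. The spare ones are red (184,203), red (175,253) and green (159,220). The crops confirm it. I'm moving above the station for a wrist view.

```bash
python3 -m creep '0 35 -32 5 0 0 0;0 75 -68 12 0 0 0;0 115 -105 20 0 0 0;0 155 -142 25 0 0 0;0 195 -180 30 0 0 0;0 235 -215 30 0 0 0;0 275 -252 30 0 0 0;0 308 -284 30 0 0 0;0 308 -284 30 0 0 0;0 308 -284 30 0 0 0'; python3 - <<'E'
from h import *
st=readout.state(); im=imaging.grab_frame("wrist"); cv2.imwrite("pics/w1.png",im[:,:,::-1]); C=cal("wrist",st)
np.save("w1.npy",np.r_[st["position"],st["orientation"]])
print(st["position"],st["time_s"],st["joint_vel"].round(3))
for n,z in {"wash_station":0,"screw_blade":.08,"well_floor":.02}.items():
    for r in mark_of(n,"wrist")[:3]: print(n,np.round(r["centre"],1),round(r["conf"],2),np.round(atz(C,r["centre"],z),4))
E
```

```text
time_s: 2.15
position: [0.512, 0.1984, 0.2607]
orientation: [-0.0, 0.198, 0.98, -0.0]
contact_force: [-0.3, 0.4, -0.2]
finger_gap: 0.0853
[0.51195076 0.19836174 0.26068251] 2.15 [ 0.056 -0.027 -0.031  0.003  0.012  0.042]
wash_station [183.6 283.8] 0.82 [0.5664 0.213  0.    ]
screw_blade [161.4 262.6] 0.67 [0.5117 0.2056 0.08  ]
screw_blade [293.8 315.8] 0.47 [0.6782 0.2023 0.08  ]
```

View pics/w1.png

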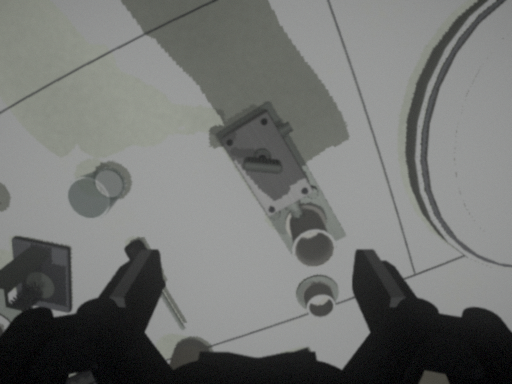

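The wrist view shows the station: blade at (263,163), well mouth at (313,248), block top with four bolts. I'm enlarging it for the angles.

```bash
python3 - <<'E'
import cv2
a=cv2.imread("pics/w1.png")[95:275,205:355]
a=cv2.convertScaleAbs(a,alpha=1.6,beta=0)
a=cv2.resize(a,None,fx=3.3,fy=3.3,interpolation=cv2.INTER_CUBIC)
cv2.imwrite("pics/w1c.png",a)
E
```

```text
(no output)
```

View pics/w1c.png

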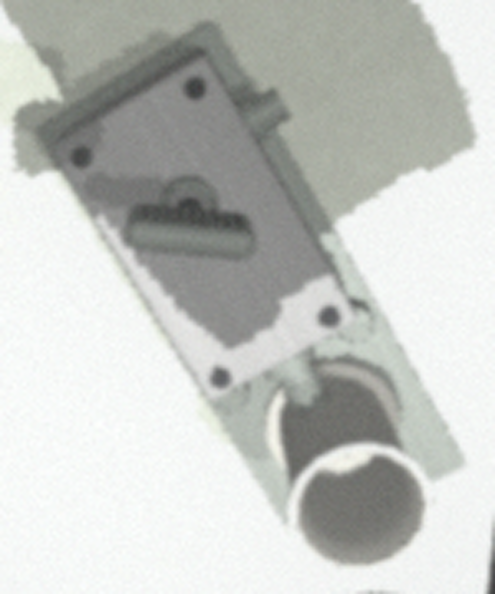

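```bash
python3 - <<'E'
from h import *
s=np.load("w1.npy");C=cal("wrist",{"position":s[:3],"orientation":s[3:]})
f=lambda x,y,z:atz(C,(95+(y+.5)/3.3-.5,205+(x+.5)/3.3-.5),z)
b=[f(81,157,.046),f(195,89,.046),f(330,317,.046),f(221,377,.046)]
for p in b: print(p.round(4))
print("mid",np.mean(b,0))
e1=b[2]-b[1];e2=b[3]-b[0]
print("yaw",[np.degrees(np.arctan2(e[1],e[0])) for e in(e1,e2)],np.linalg.norm(e1))
w=f(357,503,.08);print("well",w)
a,c=f(130,231,.093),f(253,240,.093);print("blade",a,c,(a+c)/2,np.linalg.norm(a-c),np.degrees(np.arctan2(*(c-a)[1::-1])))
print("screw->well yaw",np.degrees(np.arctan2(*(w-(a+c)/2)[1::-1])),np.linalg.norm((w-(a+c)/2)[:2]))
E
```

```text
[0.4858 0.178  0.046 ]
[0.4799 0.2206 0.046 ]
[0.5688 0.2336 0.046 ]
[0.5746 0.1911 0.046 ]
mid [0.52728012 0.20583646 0.046     ]
yaw [np.float64(8.28689943470349), np.float64(8.38596752900787)] 0.08978910418198921
well [0.62015275 0.21924145 0.08      ]
blade [0.50481031 0.18906229 0.093     ] [0.52107262 0.22075821 0.093     ] [0.51294147 0.20491025 0.093     ] 0.03562435141546103 62.83887620471216
screw->well yaw 7.613737576862738 0.10816488452667532
```

```bash
python3 -m creep '0 2 6 -10 0 0 8.5;0 2 6 -20 0 0 17;0 2 6 -30 0 0 25.5;0 2 6 -40 0 0 34;0 2 6 -55 0 0 42.5;0 2 6 -70 0 0 51;0 2 6 -85 0 0 59.5;0 2 6 -100 0 0 68;0 2 6 -110 0 0 76.5;0 2 6 -110 0 0 85'; python3 - <<'E'
from h import *
st=readout.state(); im=imaging.grab_frame("wrist"); cv2.imwrite("pics/w2.png",im[:,:,::-1]); C=cal("wrist",st)
np.save("w2.npy",np.r_[st["position"],st["orientation"]])
print(st["joints"].round(3),tilt().round(4))
E
```

```text
time_s: 3.35
position: [0.5098, 0.208, 0.1503]
orientation: [-0.001, -0.522, 0.853, 0.0]
contact_force: [-0.2, -0.8, -0.0]
finger_gap: 0.0852
[ 0.239  0.344 -0.153  1.075  0.    -0.858] [[-4.474e-01 -8.943e-01 -1.000e-03]
 [-8.943e-01  4.474e-01 -2.000e-04]
 [ 7.000e-04  8.000e-04 -1.000e+00]]
```

View pics/w2.png

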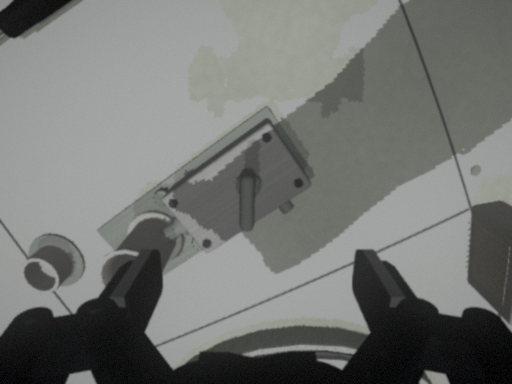

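```bash
python3 - <<'E'
import cv2
a=cv2.imread("pics/w2.png")[110:280,100:320]
a=cv2.convertScaleAbs(a,alpha=1.7,beta=0)
cv2.imwrite("pics/w2c.png",cv2.resize(a,None,fx=3.5,fy=3.5,interpolation=cv2.INTER_CUBIC))
E
```

```text
(no output)
```

View pics/w2c.png

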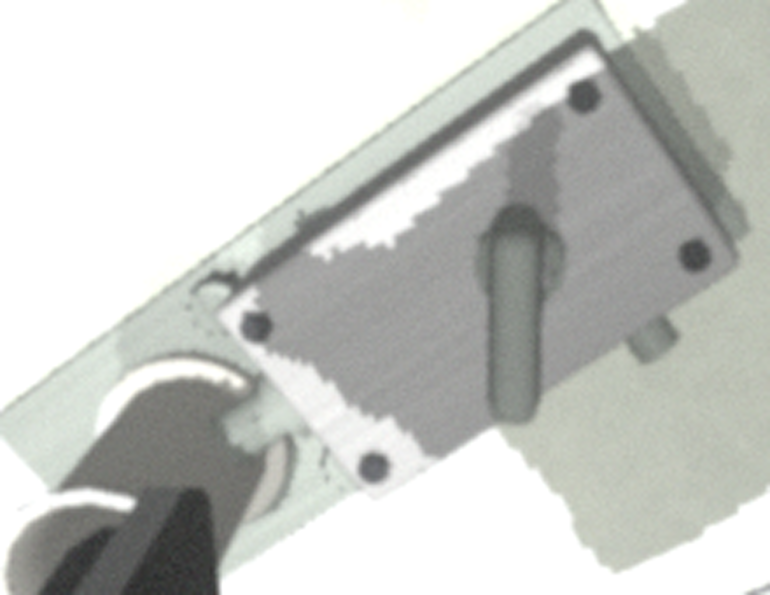

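```bash
python3 - <<'E'
from h import *
s=np.load("w2.npy");C=cal("wrist",{"position":s[:3],"orientation":s[3:]})
f=lambda x,y,z:atz(C,(110+(y+.5)/3.5-.5,100+(x+.5)/3.5-.5),z)
b=[f(584,98,.046),f(695,257,.046),f(374,468,.046),f(256,328,.046)]
m=np.mean(b,0);e=b[2]-b[1]+b[3]-b[0];y=np.arctan2(e[1],e[0]);print(m,np.degrees(y))
u=np.array([np.cos(y),np.sin(y)]);print("screw",m[:2]-.0125*u,"well",m[:2]+.0975*u)
a,c=f(518,233,.093),f(512,420,.093);print("blade",(a+c)/2,np.linalg.norm(a-c),np.degrees(np.arctan2(*(c-a)[1::-1])))
st=readout.state();print(st["position"],st["joint_vel"].round(3),np.degrees(np.arctan2(*tilt()[1::-1,1])))
E
```

```text
[0.52719834 0.20596596 0.046     ] 8.006489327653972
screw [0.51482018 0.2042249 ] well [0.62374794 0.21954628]
blade [0.51356123 0.20295531 0.093     ] 0.03626461882245884 60.54603467746649
[0.51020647 0.20807127 0.151008  ] [-0.004 -0.007  0.019  0.009 -0.     0.303] 153.42196119979815
```

```bash
python3 -m creep '0 4 -4 -30 0 0 -1.5;0 4 -4 -60 0 0 -1.5;0 4 -4 -75 0 0 -1.5;0 4 -4 -85 0 0 -1.5;0 4 -4 -85 0 0 -1.5'; python3 - <<'E'
from h import *
st=readout.state(); im=imaging.grab_frame("wrist"); cv2.imwrite("pics/w3.png",cv2.convertScaleAbs(im[:,:,::-1],alpha=1.6)); 
im=imaging.grab_frame("side"); cv2.imwrite("pics/s3.png",cv2.resize(cv2.convertScaleAbs(im[200:330,170:330,::-1],alpha=1.8),None,fx=4,fy=4))
st=readout.state();print(st["position"],st["joint_vel"].round(3),np.degrees(np.arctan2(*tilt()[1::-1,1])))
E
```

```text
time_s: 3.9
position: [0.5134, 0.2045, 0.0655]
orientation: [-0.001, -0.514, 0.858, 0.0]
contact_force: [0.5, 0.6, 0.4]
finger_gap: 0.0856
[0.51440196 0.2044773  0.06679911] [-0.004 -0.006  0.009  0.    -0.002 -0.005] 151.89551751899825
```

View pics/w3.png

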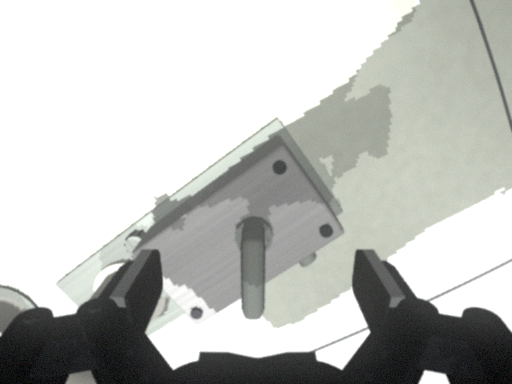

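View pics/s3.png

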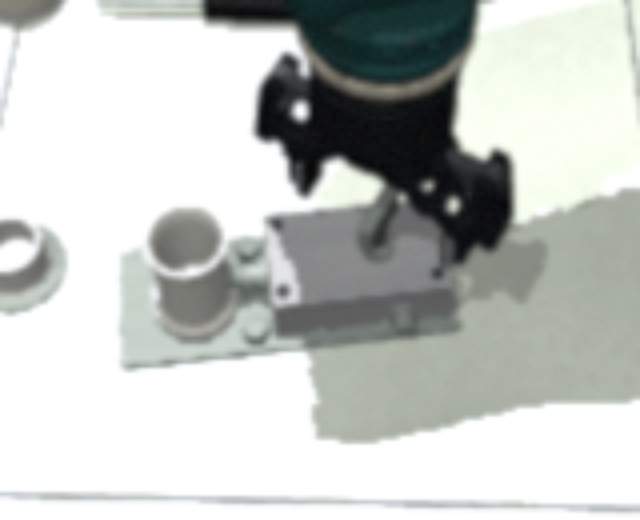

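The blade stands upright between the open fingers (cols 245–265, fingers at 160 and 358), so I can close.

```bash
python3 -m creep '255 0 0 0 0 0 0;255 0 0 0 0 0 0;255 0 0 0 0 0 0;255 0 0 0 0 0 0;255 0 0 0 0 0 0;255 0 0 0 0 0 0;255 0 0 0 0 0 0;255 0 0 0 0 0 0'; python3 - <<'E'
from h import *
st=readout.state();print(st["contact_force"],st["torque"],st["position"],st["finger_gap"],np.degrees(np.arctan2(*tilt()[1::-1,1])))
E
```

```text
time_s: 4.8
position: [0.5152, 0.2041, 0.0671]
orientation: [0.0, -0.514, 0.858, -0.001]
contact_force: [3.7, -4.5, 1.4]
finger_gap: 0.008
[ 3.67977782 -4.45237425  1.3657187 ] [-0.70864659 -0.61217094  0.00387402] [0.5152031  0.20413612 0.06712285] 0.00802580713810328 151.87259197420875
```

```bash
python3 -m creep '255 0 0 0 0 0 -7;255 0 0 0 0 0 -14;255 0 0 0 0 0 -21;255 0 0 0 0 0 -28;255 0 0 0 0 0 -35;255 0 0 0 0 0 -42;255 0 0 0 0 0 -46;255 0 0 0 0 0 -46'; python3 - <<'E'
from h import *
st=readout.state();print(st["contact_force"],st["torque"],st["position"],st["finger_gap"],np.degrees(np.arctan2(*tilt()[1::-1,1])))
E
```

```text
time_s: 5.6
position: [0.516, 0.2033, 0.0671]
orientation: [0.001, -0.136, 0.991, -0.002]
contact_force: [6.2, -6.2, -2.2]
finger_gap: 0.0079
[ 6.21871449 -6.19646234 -2.22042761] [-1.29539392 -1.02747432 -0.01295714] [0.51603164 0.2033126  0.06714273] 0.007888710837203144 105.67445353598322
```

```bash
python3 -m creep '255 0 0 0 0 0 -2;255 0 0 0 0 0 -4;255 0 0 0 0 0 -6;255 0 0 0 0 0 -6'; python3 - <<'E'
from h import *
st=readout.state();print(st["contact_force"],st["torque"],st["position"],st["finger_gap"],np.degrees(np.arctan2(*tilt()[1::-1,1])))
E
python3 -m creep '255 0 0 0 0 0 -1;255 0 0 0 0 0 -2;255 0 0 0 0 0 -2'; python3 - <<'E'
from h import *
st=readout.state();print(st["contact_force"],st["torque"],st["position"],st["finger_gap"],np.degrees(np.arctan2(*tilt()[1::-1,1])))
E
```

```text
time_s: 6.0
position: [0.5161, 0.2031, 0.0672]
orientation: [0.001, -0.084, 0.996, -0.002]
contact_force: [1.1, -4.1, 0.3]
finger_gap: 0.0078
[ 1.05707282 -4.09679281  0.25970748] [-0.44205122 -0.2528456  -0.01543965] [0.51614123 0.20307352 0.06715519] 0.007846072923618636 99.62696028152169
time_s: 6.3
position: [0.5162, 0.203, 0.0671]
orientation: [0.001, -0.066, 0.998, -0.002]
contact_force: [1.5, -3.0, -0.3]
finger_gap: 0.008
[ 1.45241228 -2.99790935 -0.32584092] [-0.42357797 -0.2027429   0.19783202] [0.51616308 0.20300894 0.06714922] 0.00800646679481395 97.60180027508294
```

```bash
python3 -m creep '255 0 0 0 0 0 -1;255 0 0 0 0 0 -2;255 0 0 0 0 0 -2'; python3 - <<'E'
from h import *
st=readout.state();print(st["contact_force"],st["torque"],st["position"],st["finger_gap"],np.degrees(np.arctan2(*tilt()[1::-1,1])))
E
```

```text
time_s: 6.6
position: [0.5162, 0.203, 0.0671]
orientation: [0.001, -0.049, 0.999, -0.002]
contact_force: [1.4, -2.7, -0.2]
finger_gap: 0.0081
[ 1.4492121  -2.71060482 -0.23375291] [-0.49793774 -0.29995038  0.85899053] [0.51619182 0.20297143 0.06714694] 0.008133732832128487 95.58113759198696
```

The torque rises from 0.015 to 0.86 N m over the last 4°, so the screw is on its hard stop. I'm easing off 2° and opening.

```bash
python3 -m creep '255 0 0 0 0 0 1;255 0 0 0 0 0 2;0 0 0 0 0 0 2;0 0 0 0 0 0 2;0 0 0 0 0 0 2;0 0 0 0 0 0 2;0 0 0 0 0 0 2;0 0 0 0 0 0 2;0 0 0 20 0 0 2;0 0 0 60 0 0 2'; python3 - <<'E'
from h import *
st=readout.state(); im=imaging.grab_frame("wrist"); cv2.imwrite("pics/w4.png",cv2.convertScaleAbs(im[:,:,::-1],alpha=1.6)); np.save("w4.npy",np.r_[st["position"],st["orientation"]])
print(st["position"],st["finger_gap"],np.degrees(np.arctan2(*tilt()[1::-1,1])),st["joints"].round(3))
E
```

```text
time_s: 7.6
position: [0.5146, 0.2026, 0.1258]
orientation: [-0.002, -0.066, 0.998, -0.003]
contact_force: [1.2, 0.9, 0.1]
finger_gap: 0.0854
[0.51463    0.20255707 0.1257511 ] 0.08537982735493066 97.58043429981527 [ 0.23   0.366 -0.189  1.019 -0.004  0.098]
```

View pics/w4.png

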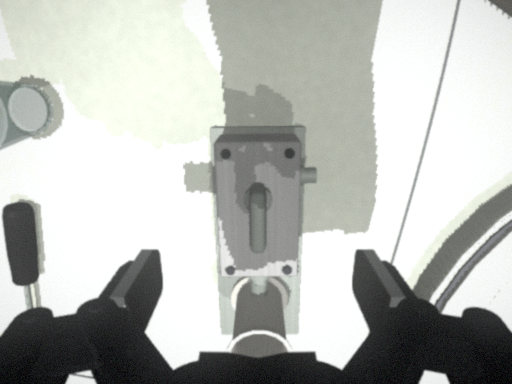

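The blade now lies along the block, so the rinse is shut. Next I go above the brush stand.

```bash
python3 -m creep '0 0 0 45 0 0 0;0 5 -20 90 0 0 0;0 10 -60 130 0 0 0;0 15 -105 160 0 0 0;0 20 -150 160 0 0 0;0 25 -195 160 0 0 0;0 30 -240 160 0 0 0;0 35 -285 160 0 0 0;0 45 -330 160 0 0 0;0 50 -360 160 0 0 0'; python3 -m creep '0 0 0 0 0 0 0;0 0 0 0 0 0 0'; python3 - <<'E'
from h import *
st=readout.state(); im=imaging.grab_frame("wrist"); cv2.imwrite("pics/w5.png",cv2.convertScaleAbs(im[:,:,::-1],alpha=1.6)); np.save("w5.npy",np.r_[st["position"],st["orientation"]])
print(st["position"],st["joint_vel"].round(3));C=cal("wrist",st)
for n,z in {"stand_ring":.105,"brush_guard":.105,"brush_tip":.02}.items():
    for r in mark_of(n,"wrist")[:3]: print(n,np.round(r["centre"],1),round(r["conf"],2),np.round(atz(C,r["centre"],z),4))
E
```

```text
time_s: 8.65
position: [0.5678, -0.1596, 0.293]
orientation: [0.003, -0.065, 0.998, -0.002]
contact_force: [-0.0, 0.8, 0.1]
finger_gap: 0.0855
time_s: 8.85
position: [0.5677, -0.1602, 0.2926]
orientation: [0.003, -0.065, 0.998, -0.002]
contact_force: [-0.5, 0.5, -0.3]
finger_gap: 0.0854
[ 0.56773782 -0.16024702  0.29261264] [ 0.033 -0.017 -0.012  0.002  0.003  0.006]
stand_ring [159.6 252.8] 0.55 [ 0.5667 -0.1641  0.105 ]
stand_ring [279.9 466.9] 0.52 [0.6786 0.1087 0.105 ]
brush_guard [137.1 146. ] 0.9 [ 0.5572 -0.273   0.105 ]
brush_guard [162.5 255.1] 0.88 [ 0.5693 -0.1614  0.105 ]
brush_guard [ 16.1 273.9] 0.83 [ 0.4312 -0.1618  0.105 ]
brush_tip [ 30.4 269.8] 0.97 [ 0.4325 -0.1626  0.02  ]
brush_tip [147.5 256.3] 0.85 [ 0.5708 -0.1606  0.02  ]
brush_tip [124.8 162.2] 0.78 [ 0.557  -0.2801  0.02  ]
```

View pics/w5.png

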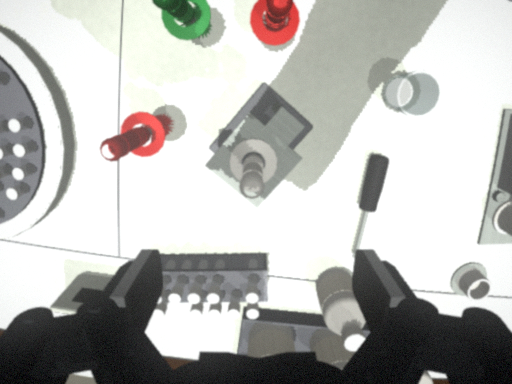

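The white brush is at (253,160–188) with its guard on the plate. The red ones are at (140,135) and (275,20), the green one at (185,15), all clear of the fingers.

```bash
python3 - <<'E'
from h import *
im=cv2.imread("pics/w5.png")[90:220,190:320];cv2.imwrite("pics/w5c.png",cv2.resize(im,None,fx=4.5,fy=4.5,interpolation=cv2.INTER_CUBIC))
E
```

```text
(no output)
```

View pics/w5c.png

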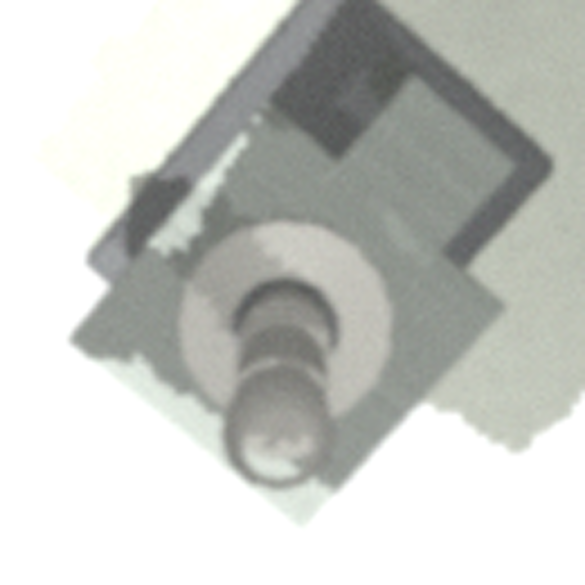

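```bash
python3 - <<'E'
from h import *
s=np.load("w5.npy");C=cal("wrist",{"position":s[:3],"orientation":s[3:]})
f=lambda x,y,z:atz(C,(90+(y+.5)/4.5-.5,190+(x+.5)/4.5-.5),z)
print("guard",f(286,326,.11),"top",f(277,430,.188),"plate",f(288,322,.105))
s=np.load("w4.npy");C=cal("wrist",{"position":s[:3],"orientation":s[3:]})
im=cv2.imread("pics/w4.png",0)
b=[]
for x,y in [(226,153),(289,153),(287,270),(230,270)]:
    p=255-im[y-6:y+7,x-6:x+7].astype(float);p=np.clip(p-np.percentile(p,75),0,None);g=np.mgrid[y-6:y+7,x-6:x+7]
    q=(g*p).sum((1,2))/p.sum();b.append(atz(C,q,.046));print(q)
m=np.mean(b,0);e=b[2]-b[1]+b[3]-b[0];y=np.arctan2(e[1],e[0]);u=np.array([np.cos(y),np.sin(y)])
print(m,np.degrees(y),"screw",m[:2]-.0125*u,"well",m[:2]+.0975*u)
E
```

```text
guard [ 0.56791174 -0.16349898  0.11      ] top [ 0.56726804 -0.16395123  0.188     ] plate [ 0.56815961 -0.16309189  0.105     ]
[153.77777778 225.9122807 ]
[152.82692308 288.85897436]
[268.52459016 286.42622951]
[269.49010989 230.06373626]
[0.52682549 0.20568704 0.046     ] 7.959822188494753 screw [0.51444592 0.20395606] well [0.62338611 0.21918871]
```

```bash
python3 -m creep '0 0 -3 -20 0 0 0;0 0 -3 -60 0 0 0;0 0 -3 -100 0 0 0;0 0 -3 -135 0 0 0;0 0 -3 -155 0 0 0;0 0 -3 -155 0 0 0'; python3 - <<'E'
from h import *
im=imaging.grab_frame("wrist"); cv2.imwrite("pics/w6.png",cv2.convertScaleAbs(im[:,:,::-1],alpha=1.6))
st=readout.state();print(st["position"],st["joint_vel"].round(3)); print(tilt().round(4))
E
```

```text
time_s: 9.65
position: [0.5664, -0.16, 0.1361]
orientation: [0.001, -0.067, 0.998, -0.001]
contact_force: [-1.0, 0.2, 1.0]
finger_gap: 0.0857
[ 0.56725612 -0.16051066  0.13804462] [-0.004 -0.022  0.053  0.024 -0.002  0.   ]
[[-0.9911 -0.1327  0.0051]
 [-0.1327  0.9912 -0.0028]
 [-0.0047 -0.0034 -1.    ]]
```

View pics/w6.png

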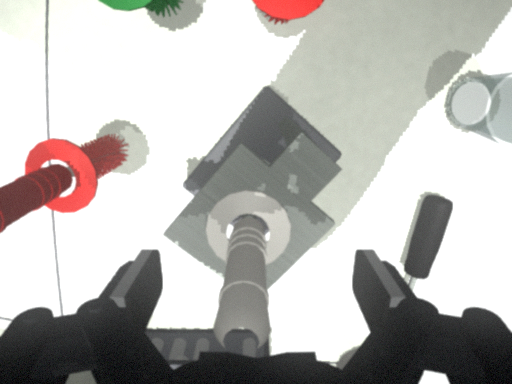

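```bash
python3 -m creep '0 0 -3 -2 0 0 0;0 0 -3 -2 0 0 0;255 0 -3 -2 0 0 0;255 0 -3 -2 0 0 0;255 0 -3 -2 0 0 0;255 0 -3 -2 0 0 0;255 0 -3 -2 0 0 0;255 0 -3 -2 0 0 0;255 0 -3 -2 0 0 0;255 0 -3 -2 0 0 0'; python3 - <<'E'
from h import *
im=imaging.grab_frame("wrist"); cv2.imwrite("pics/w7.png",cv2.convertScaleAbs(im[:,:,::-1],alpha=1.6))
st=readout.state();print(st["position"],st["contact_force"],st["torque"],st["joint_vel"].round(3))
E
```

```text
time_s: 10.7
position: [0.5673, -0.1635, 0.136]
orientation: [0.002, -0.066, 0.998, -0.002]
contact_force: [-0.6, 0.3, 0.2]
finger_gap: 0.0166
[ 0.56726129 -0.16354095  0.13604203] [-0.35593014  0.01017577  0.37245762] [-0.04550964  0.01225975  0.00130585] [-0.001  0.    -0.001 -0.     0.    -0.   ]
```

View pics/w7.png

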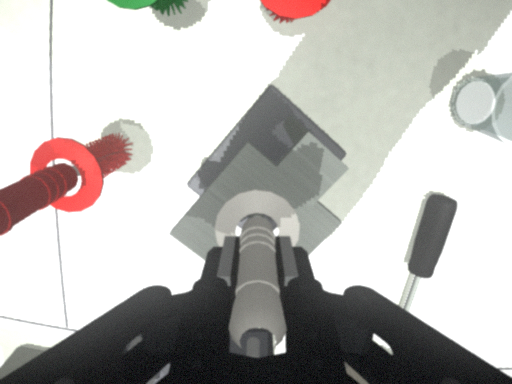

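Gripped centrally with no side load. I'm lifting straight up out of the ring and checking.

```bash
python3 -m creep '255 0 0 10 0 0 0;255 0 0 30 0 0 0;255 0 0 55 0 0 0;255 0 0 80 0 0 0;255 0 0 105 0 0 0;255 0 0 125 0 0 0;255 0 0 125 0 0 0'; python3 - <<'E'
from h import *
st=readout.state();print(st["position"],st["contact_force"],st["torque"]);print(tilt().round(4))
for c in ["scene","side"]:
    im=imaging.grab_frame(c);x,y=((140,150) if c=="scene" else (180,60));cv2.imwrite(f"pics/{c}8.png",cv2.resize(cv2.convertScaleAbs(im[y:y+140,x:x+140,::-1],alpha=1.6),None,fx=4,fy=4))
    C=cal(c);print(c,proj(C,[st["position"]-[0,0,.116],st["position"]-[0,0,.031]]))
    for n in ["brush_tip","brush_guard"]:
        print(n,[(np.round(r["centre"],1),round(r["conf"],2)) for r in mark_of(n,c)])
E
```

```text
time_s: 11.45
position: [0.5681, -0.1638, 0.2642]
orientation: [0.004, -0.067, 0.998, -0.003]
contact_force: [0.2, -0.1, -0.4]
finger_gap: 0.0168
[ 0.56808154 -0.16381515  0.26415176] [ 0.20944331 -0.13779976 -0.35878708] [0.03106548 0.04621107 0.01783099]
[[-0.9911 -0.1327  0.0091]
 [-0.1328  0.9911 -0.0045]
 [-0.0084 -0.0057 -0.9999]]
scene [[212.94408363 215.09933745]
 [209.92894839 191.27778811]]
brush_tip [(array([221.3, 187.7]), 0.71), (array([241.1, 164.3]), 0.69), (array([210.2, 341.6]), 0.68), (array([274. , 179.3]), 0.61)]
brush_guard [(array([220.3, 161.6]), 0.95), (array([192. , 209.4]), 0.87), (array([203.3, 185.5]), 0.75)]
side [[245.74180862 124.90756083]
 [245.02300845  99.68785289]]
brush_tip [(array([167.4, 291.2]), 0.82), (array([143.8, 287.6]), 0.68), (array([127.4, 248.6]), 0.58)]
brush_guard [(array([104.8, 246.6]), 0.77), (array([122. , 295.9]), 0.73), (array([119.6, 250.5]), 0.67), (array([135.4, 245.8]), 0.65), (array([143.9, 290.6]), 0.64)]
```

View pics/side8.png

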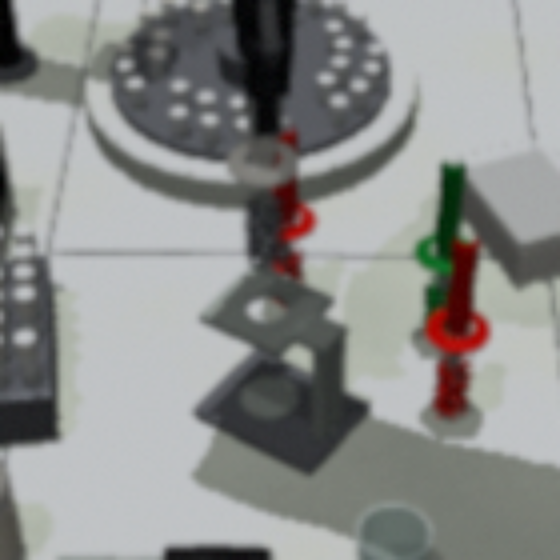

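View pics/scene8.png

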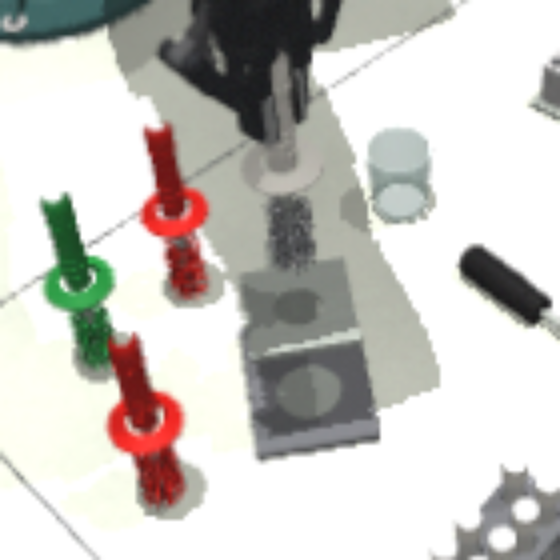

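The brush is held upright, clear of the ring (tip at about scene (213,217)). I carry it over to the well.

```bash
python3 -m creep '255 5 35 0 0.2 0.4 0;255 11 75 0 0.2 0.4 0;255 17 115 0 0.2 0.4 0;255 23 155 0 0.2 0.4 0;255 29 197 0 0.2 0.4 0;255 35 240 0 0.2 0.4 0;255 41 282 0 0.2 0.4 0;255 48 325 0 0.2 0.4 0;255 53 365 0 0.2 0.4 0;255 55 383 0 0.2 0.4 0'; python3 -m creep '255 0 0 0 0 0 0;255 0 0 0 0 0 0'; python3 - <<'E'
from h import *
st=readout.state();print(st["position"],st["contact_force"],st["torque"],st["joint_vel"].round(3));print(tilt().round(4))
W=np.array([.6235,.2193])
for c in ["scene","side"]:
    im=imaging.grab_frame(c);x,y=((240,100) if c=="scene" else (150,180))
    C=cal(c);P=proj(C,[st["position"]-[0,0,.116],[*W,.08],[*W,.02]]);print(c,P)
    im=cv2.resize(cv2.convertScaleAbs(im[y:y+130,x:x+130,::-1],alpha=1.6),None,fx=4.5,fy=4.5)
    for k,p in enumerate(P): cv2.circle(im,(int((p[0]-x+.5)*4.5),int((p[1]-y+.5)*4.5)),3,[(0,0,255),(0,255,0),(255,0,0)][k],-1)
    cv2.imwrite(f"pics/{c}9.png",im)
E
```

```text
time_s: 12.75
position: [0.6216, 0.2227, 0.2592]
orientation: [-0.002, -0.068, 0.998, 0.001]
contact_force: [0.1, -0.4, -1.2]
finger_gap: 0.0163
time_s: 12.95
position: [0.6214, 0.2224, 0.2586]
orientation: [-0.003, -0.068, 0.998, 0.001]
contact_force: [-0.3, -0.3, -0.6]
finger_gap: 0.017
[0.62138795 0.22244475 0.25856653] [-0.29063539 -0.25953923 -0.60867368] [-0.06628758  0.00042042  0.00738609] [-0.024 -0.015 -0.007  0.003 -0.002 -0.003]
[[-0.9908 -0.1355 -0.0056]
 [-0.1355  0.9908  0.001 ]
 [ 0.0054  0.0017 -1.    ]]
scene [[324.2686458  155.25214354]
 [321.54532789 171.61948915]
 [319.16602976 185.45412652]]
side [[213.7267002  246.27692873]
 [215.34129514 259.63167055]
 [217.45789572 272.21401413]]
```

View pics/side9.png

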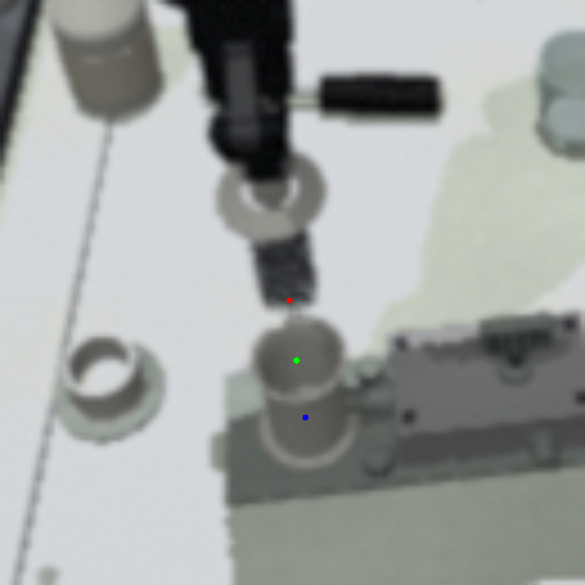

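View pics/scene9.png

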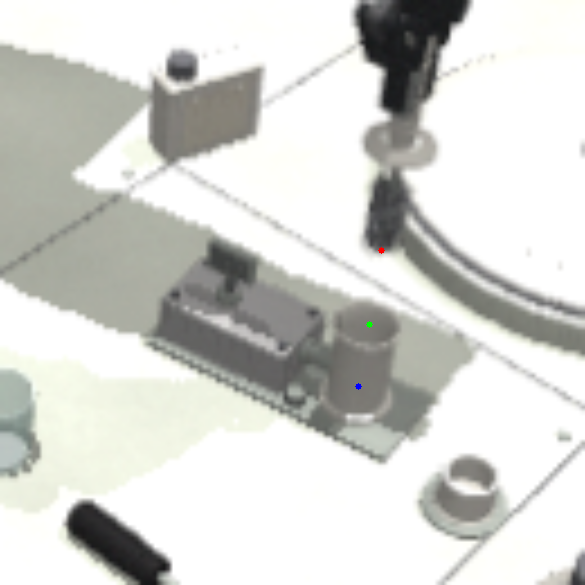

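```bash
python3 -m creep '255 2 -3 0 0 -0.3 0;255 2 -3 -20 0 -0.3 0;255 2 -3 -45 0 -0.3 0;255 2 -3 -70 0 -0.3 0;255 2 -3 -90 0 -0.3 0;255 2 -3 -105 0 -0.3 0;255 2 -3 -112 0 -0.3 0;255 2 -3 -112 0 -0.3 0'; python3 - <<'E'
from h import *
st=readout.state();print(st["position"],st["contact_force"],st["torque"],st["joint_vel"].round(3));print(tilt().round(4))
E
```

```text
time_s: 13.85
position: [0.6234, 0.2176, 0.1467]
orientation: [-0.0, -0.067, 0.998, 0.0]
contact_force: [0.1, -0.4, -0.5]
finger_gap: 0.0163
[0.62336939 0.21755055 0.14672679] [ 0.08145161 -0.44303365 -0.50682189] [ 0.03642502  0.00536497 -0.01690893] [ 0.006 -0.013  0.036  0.025  0.002  0.005]
[[-9.911e-01 -1.329e-01 -5.000e-04]
 [-1.329e-01  9.911e-01  8.000e-04]
 [ 4.000e-04  9.000e-04 -1.000e+00]]
```

```bash
python3 -m creep '255 0 1 -4 0 0 0;255 0 1 -8 0 0 0;255 0 1 -10 0 0 0;255 0 1 -11 0 0 0;255 0 1 -11 0 0 0'; python3 -m creep '255 0 0 -1 0 0 0;255 0 0 -2 0 0 0'; python3 - <<'E'
from h import *
st=readout.state();print(st["position"],st["contact_force"],st["torque"])
E
```

```text
time_s: 14.35
position: [0.6235, 0.2186, 0.136]
orientation: [-0.0, -0.067, 0.998, 0.0]
contact_force: [-0.2, -0.3, -0.4]
finger_gap: 0.0169
time_s: 14.55
position: [0.6243, 0.2188, 0.1356]
orientation: [0.001, -0.067, 0.998, 0.001]
contact_force: [-3.0, -0.7, 22.4]
finger_gap: 0.0166
[0.62432797 0.21883523 0.13559946] [-3.04174379 -0.6700436  22.42943146] [-0.22101075  0.74196097  0.0359866 ]
```

Floor contact felt: 22 N at TCP z 0.1356, exactly the expected height. I'm stroking up to the mouth and down again.

```bash
python3 -m creep '255 -1 0 15 0 0 0;255 -1 0 35 0 0 0;255 -1 0 55 0 0 0;255 -1 0 64 0 0 0;255 -1 0 64 0 0 0;255 -1 0 64 0 0 0'; python3 -m creep '255 0 0 -15 0 0 0;255 0 0 -35 0 0 0;255 0 0 -55 0 0 0;255 0 0 -62 0 0 0;255 0 0 -64 0 0 0;255 0 0 -65 0 0 0'; python3 - <<'E'
from h import *
st=readout.state();print(st["position"],st["contact_force"],st["torque"])
E
```

```text
time_s: 15.15
position: [0.6232, 0.2188, 0.1987]
orientation: [0.001, -0.067, 0.998, 0.001]
contact_force: [-0.0, 0.3, -0.1]
finger_gap: 0.0166
time_s: 15.75
position: [0.6236, 0.2188, 0.1354]
orientation: [0.002, -0.067, 0.998, 0.001]
contact_force: [-2.2, -2.9, 27.5]
finger_gap: 0.0168
[0.62363963 0.21880245 0.13540722] [-2.19518839 -2.90012899 27.54724734] [-0.70894796  0.99065847  0.04306223]
```

```bash
python3 -m creep '255 0 0 15 0 0 0;255 0 0 35 0 0 0;255 0 0 55 0 0 0;255 0 0 65 0 0 0;255 0 0 65 0 0 0;255 0 0 65 0 0 0'; python3 -m creep '255 0 0 -15 0 0 0;255 0 0 -35 0 0 0;255 0 0 -55 0 0 0;255 0 0 -62 0 0 0;255 0 0 -64 0 0 0;255 0 0 -65 0 0 0'; python3 - <<'E'
from h import *
st=readout.state();print(st["position"],st["contact_force"],st["torque"])
E
```

```text
time_s: 16.35
position: [0.6234, 0.2187, 0.1994]
orientation: [0.002, -0.067, 0.998, 0.001]
contact_force: [0.4, -0.3, -0.2]
finger_gap: 0.0163
time_s: 16.95
position: [0.6237, 0.2188, 0.1354]
orientation: [0.003, -0.067, 0.998, 0.001]
contact_force: [-2.9, -0.9, 20.9]
finger_gap: 0.0165
[0.6237386  0.21877458 0.13543907] [-2.93181718 -0.85859618 20.94654724] [-0.23788668  0.83684098 -0.03529979]
```

Third floor contact. Going up to the mouth, then out and back to the stand.

```bash
python3 -m creep '255 0 0 15 0 0 0;255 0 0 35 0 0 0;255 0 0 55 0 0 0;255 0 0 75 0 0 0;255 0 0 100 0 0 0;255 0 0 125 0 0 0;255 0 0 125 0 0 0'; python3 -m creep '255 -5 -35 2 0 0 0;255 -11 -75 2 0 0 0;255 -17 -115 2 0 0 0;255 -23 -157 2 0 0 0;255 -29 -200 2 0 0 0;255 -35 -242 2 0 0 0;255 -41 -285 2 0 0 0;255 -48 -327 2 0 0 0;255 -53 -367 2 0 0 0;255 -56 -382 2 0 0 0'; python3 -m creep '255 0 0 0 0 0 0;255 0 0 0 0 0 0'; python3 - <<'E'
from h import *
st=readout.state();print(st["position"],st["contact_force"],st["joint_vel"].round(3));print(tilt().round(4))
im=imaging.grab_frame("wrist"); cv2.imwrite("pics/w10.png",cv2.convertScaleAbs(im[:,:,::-1],alpha=1.6))
W=np.array([.5677,-.1635])
for c in ["scene","side"]:
    im=imaging.grab_frame(c);x,y=((140,150) if c=="scene" else (180,60))
    C=cal(c);P=proj(C,[st["position"]-[0,0,.116],[*W,.105]])
    im=cv2.resize(cv2.convertScaleAbs(im[y:y+130,x:x+130,::-1],alpha=1.6),None,fx=4.5,fy=4.5)
    for k,p in enumerate(P): cv2.circle(im,(int((p[0]-x+.5)*4.5),int((p[1]-y+.5)*4.5)),3,[(0,0,255),(0,255,0),(255,0,0)][k],-1)
    cv2.imwrite(f"pics/{c}10.png",im)
E
```

```text
time_s: 17.65
position: [0.6246, 0.219, 0.2633]
orientation: [0.004, -0.067, 0.998, 0.001]
contact_force: [-0.0, 0.4, -1.1]
finger_gap: 0.0165
time_s: 18.65
position: [0.5677, -0.166, 0.2641]
orientation: [0.004, -0.065, 0.998, 0.001]
contact_force: [-0.2, 0.3, -0.8]
finger_gap: 0.0168
time_s: 18.85
position: [0.5675, -0.1656, 0.2634]
orientation: [0.003, -0.065, 0.998, 0.001]
contact_force: [-0.5, 0.2, -0.6]
finger_gap: 0.0162
[ 0.5674819  -0.16563768  0.26344776] [-0.47253088  0.2490682  -0.60450077] [ 0.028 -0.005  0.005  0.001  0.002  0.004]
[[-0.9915 -0.13    0.0064]
 [-0.1299  0.9915  0.0031]
 [-0.0068  0.0023 -1.    ]]
```

View pics/side10.png

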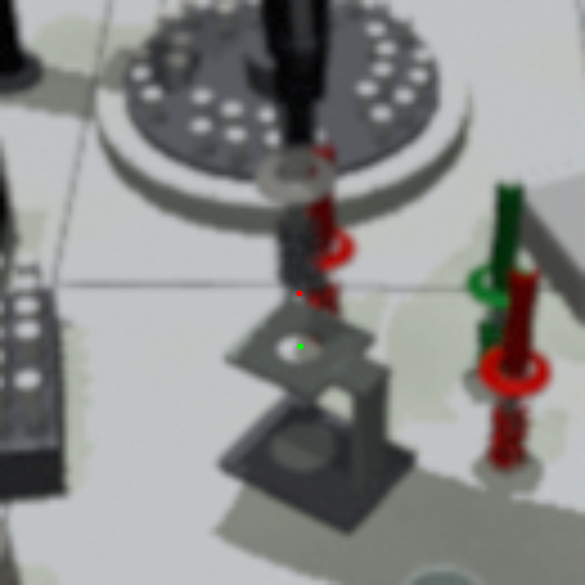

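View pics/scene10.png

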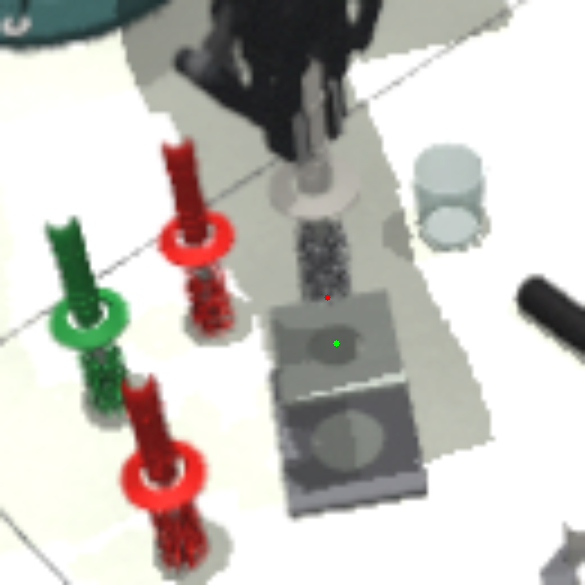

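View pics/w10.png

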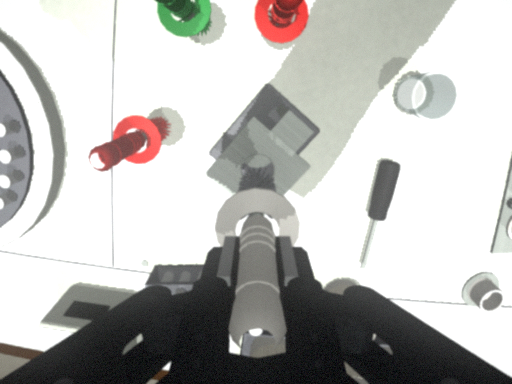

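```bash
python3 -m creep '255 0 2 0 -0.3 0.2 0;255 0 2 -15 -0.3 0.2 0;255 0 2 -35 -0.3 0.2 0;255 0 2 -55 -0.3 0.2 0;255 0 2 -70 -0.3 0.2 0;255 0 2 -80 -0.3 0.2 0;255 0 2 -85 -0.3 0.2 0;255 0 2 -85 -0.3 0.2 0'; python3 - <<'E'
from h import *
st=readout.state();print(st["position"],st["contact_force"],st["torque"]);print(tilt().round(4))
E
```

```text
time_s: 19.8
position: [0.5679, -0.1624, 0.1789]
orientation: [0.002, -0.066, 0.998, -0.001]
contact_force: [0.1, 1.2, -0.3]
finger_gap: 0.0167
[ 0.56789403 -0.16239313  0.17887012] [ 0.12027803  1.22083032 -0.26148202] [ 0.05576644 -0.00877778  0.07415754]
[[-0.9912 -0.1323  0.0034]
 [-0.1323  0.9912 -0.0025]
 [-0.0031 -0.0029 -1.    ]]
```

```bash
python3 -m creep '255 -0.5 -1 -8 0 0 0;255 -0.5 -1 -18 0 0 0;255 -0.5 -1 -28 0 0 0;255 -0.5 -1 -36 0 0 0;255 -0.5 -1 -40 0 0 0;255 -0.5 -1 -41 0 0 0'; python3 - <<'E'
from h import *
st=readout.state();print(st["position"],st["contact_force"],st["torque"]);print(tilt().round(4))
E
```

```text
time_s: 20.4
position: [0.5671, -0.1633, 0.1373]
orientation: [0.001, -0.066, 0.998, -0.001]
contact_force: [1.1, -1.0, -0.0]
finger_gap: 0.0171
[ 0.56713331 -0.16328564  0.13727091] [ 1.13656032 -0.98921425 -0.00673227] [ 0.00477734  0.03460403 -0.00533813]
[[-0.9912 -0.1323  0.0026]
 [-0.1323  0.9912 -0.0021]
 [-0.0023 -0.0024 -1.    ]]
```

```bash
python3 -m creep '255 0 0 -0.7 0 0 0;255 0 0 -1.2 0 0 0;255 0 0 -1.2 0 0 0'; python3 -m creep '0 0 0 0 0 0 0;0 0 0 0 0 0 0;0 0 0 0 0 0 0;0 0 0 0 0 0 0;0 0 0 0 0 0 0;0 0 0 0 0 0 0'; python3 - <<'E'
from h import *
st=readout.state();print(st["position"],st["contact_force"])
im=imaging.grab_frame("wrist"); cv2.imwrite("pics/w11.png",cv2.convertScaleAbs(im[:,:,::-1],alpha=1.6))
E
```

```text
time_s: 20.7
position: [0.5673, -0.1633, 0.1363]
orientation: [0.001, -0.066, 0.998, -0.001]
contact_force: [0.6, -0.4, -0.9]
finger_gap: 0.0168
time_s: 21.3
position: [0.5673, -0.1633, 0.1363]
orientation: [0.001, -0.066, 0.998, -0.001]
contact_force: [-1.0, -0.1, 0.1]
finger_gap: 0.0852
[ 0.56727176 -0.16332588  0.13628163] [-0.97824909 -0.1055547   0.10934938]
```

View pics/w11.png

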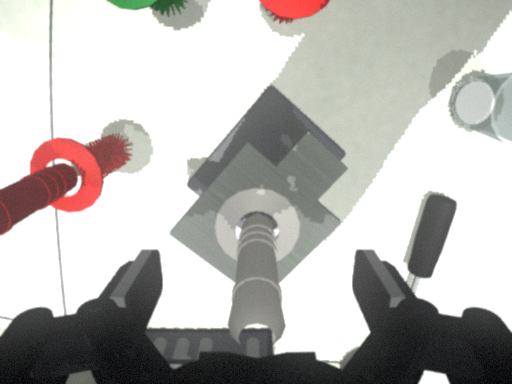

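The brush hangs upright, guard on the plate (256,222), fingers open. I withdraw upwards and go back to the screw.

```bash
python3 -m creep '0 0 0 20 0 0 0;0 0 0 60 0 0 0;0 0 0 100 0 0 0;0 0 0 140 0 0 0;0 -5 35 150 0 0 0;0 -10 75 150 0 0 0;0 -15 115 150 0 0 0;0 -22 155 150 0 0 0;0 -28 198 150 0 0 0;0 -34 240 150 0 0 0'; python3 -m creep '0 -4 40 0 0 0 0;0 -10 80 0 0 0 0;0 -17 115 -30 0 0 0;0 -18 126 -75 0 0 0;0 -18 127 -120 0 0 0;0 -18 127 -150 0 0 0;0 -18 127 -150 0 0 0;0 -18 127 -150 0 0 0'; python3 - <<'E'
from h import *
st=readout.state();print(st["position"],st["contact_force"],np.degrees(np.arctan2(*tilt()[1::-1,1])));print(tilt().round(4))
im=imaging.grab_frame("wrist"); cv2.imwrite("pics/w12.png",cv2.convertScaleAbs(im[:,:,::-1],alpha=1.6)); np.save("w12.npy",np.r_[st["position"],st["orientation"]])
im=imaging.grab_frame("side");cv2.imwrite("pics/s12.png",cv2.resize(cv2.convertScaleAbs(im[60:190,180:310,::-1],alpha=1.6),None,fx=4,fy=4))
E
```

```text
time_s: 22.35
position: [0.5327, 0.0782, 0.2864]
orientation: [0.002, -0.066, 0.998, -0.001]
contact_force: [0.5, -0.2, 0.8]
finger_gap: 0.0851
time_s: 23.15
position: [0.5149, 0.2052, 0.1373]
orientation: [0.002, -0.066, 0.998, -0.001]
contact_force: [0.5, -0.0, -0.1]
finger_gap: 0.0855
[0.51492529 0.20523929 0.13731203] [ 0.49749977 -0.0472644  -0.14706975] 97.584664643904
[[-0.9912 -0.132   0.0033]
 [-0.132   0.9912 -0.0022]
 [-0.003  -0.0026 -1.    ]]
```

View pics/w12.png

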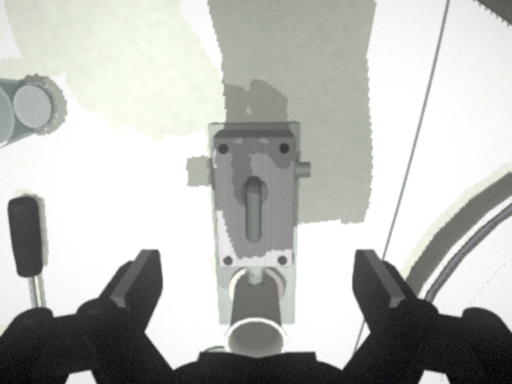

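View pics/s12.png

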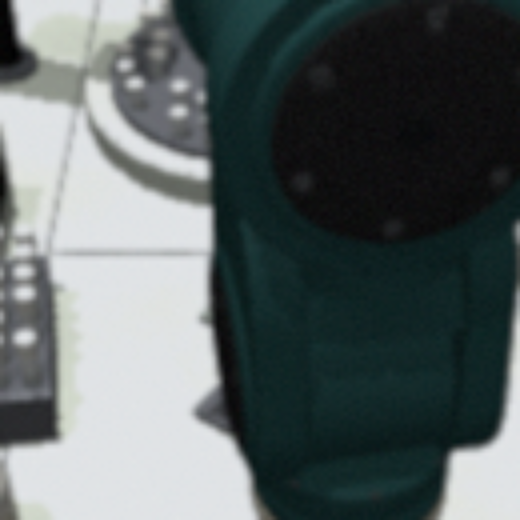

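```bash
python3 -m creep '0 0 -1.8 -25 0 0 0.4;0 0 -1.8 -50 0 0 0.4;0 0 -1.8 -65 0 0 0.4;0 0 -1.8 -70 0 0 0.4;0 0 -1.8 -70 0 0 0.4'; python3 - <<'E'
from h import *
st=readout.state();print(st["position"],st["contact_force"],np.degrees(np.arctan2(*tilt()[1::-1,1])))
E
python3 -m creep '255 0 0 0 0 0 0;255 0 0 0 0 0 0;255 0 0 0 0 0 0;255 0 0 0 0 0 0;255 0 0 0 0 0 0;255 0 0 0 0 0 0;255 0 0 0 0 0 0;255 0 0 0 0 0 0'; python3 - <<'E'
from h import *
st=readout.state();print(st["position"],st["contact_force"],st["torque"],np.degrees(np.arctan2(*tilt()[1::-1,1])))
E
```

```text
time_s: 23.75
position: [0.5164, 0.2036, 0.0692]
orientation: [0.003, -0.069, 0.998, -0.001]
contact_force: [0.4, 0.8, 0.6]
finger_gap: 0.0855
[0.51639823 0.20362636 0.069191  ] [0.44815668 0.75904189 0.55227049] 97.96740930614737
time_s: 24.55
position: [0.5166, 0.2031, 0.0695]
orientation: [0.004, -0.069, 0.998, -0.001]
contact_force: [-0.6, -5.0, 5.7]
finger_gap: 0.0076
[0.51659197 0.20307569 0.06954934] [-0.61060908 -5.0422429   5.66683767] [-0.93566866  0.16033578  0.09554967] 97.95006315974997
```

Blade gripped at the stop. I'm turning anticlockwise 90° (jaw 98.0° → 188.1°).

```bash
python3 -m creep '255 0 0 0 0 0 4;255 -0.2 0 0 0 0 12;255 -0.4 0 0 0 0 20;255 -0.7 0 0 0 0 28;255 -1 0 0 0 0 36;255 -1.2 0 0 0 0 44;255 -1.4 0 0 0 0 52;255 -1.6 0 0 0 0 60;255 -1.6 0 0 0 0 68;255 -1.6 0 0 0 0 76'; python3 - <<'E'
from h import *
st=readout.state();print(st["position"],st["contact_force"],st["torque"],np.degrees(np.arctan2(*tilt()[1::-1,1])))
E
python3 -m creep '255 0 0 0 0 0 4;255 0 0 0 0 0 8;255 0 0 0 0 0 11;255 0 0 0 0 0 11;255 0 0 0 0 0 11'; python3 - <<'E'
from h import *
st=readout.state();print(st["position"],st["contact_force"],st["torque"],np.degrees(np.arctan2(*tilt()[1::-1,1]))%360)
E
```

```text
time_s: 25.55
position: [0.5148, 0.2044, 0.0696]
orientation: [0.005, -0.671, 0.741, 0.002]
contact_force: [-2.4, 10.9, 0.4]
finger_gap: 0.0077
[0.51477381 0.20436051 0.06957022] [-2.42373851 10.87189058  0.43522444] [ 2.0435868   0.56130587 -0.05456954] 174.3250308626234
time_s: 26.05
position: [0.5144, 0.2045, 0.0696]
orientation: [-0.004, 0.739, -0.674, -0.003]
contact_force: [-3.0, 1.6, 2.8]
finger_gap: 0.008
[0.51440457 0.20451119 0.06957631] [-3.04716939  1.56317771  2.78712251] [ 0.35770938  0.83665505 -0.03489567] 185.2440501724548
```

```bash
python3 -m creep '255 0 0 0 0 0 1.5;255 0 0 0 0 0 2.8;255 0 0 0 0 0 2.8;255 0 0 0 0 0 2.8'; python3 - <<'E'
from h import *
st=readout.state();print(st["position"],st["contact_force"],st["torque"],np.degrees(np.arctan2(*tilt()[1::-1,1]))%360)
E
python3 -m creep '0 0 0 0 0 0 0;0 0 0 0 0 0 0;0 0 0 0 0 0 0;0 0 0 0 0 0 0;0 0 0 0 0 0 0;0 0 0 0 0 0 0;0 0 0 20 0 0 0;0 0 0 55 0 0 0;0 0 0 80 0 0 0;0 0 0 80 0 0 0'; python3 - <<'E'
from h import *
st=readout.state();print(st["position"],st["contact_force"])
im=imaging.grab_frame("wrist"); cv2.imwrite("pics/w13.png",cv2.resize(cv2.convertScaleAbs(im[80:300,120:400,::-1],alpha=1.6),None,fx=2.7,fy=2.7,interpolation=cv2.INTER_CUBIC)); np.save("w13.npy",np.r_[st["position"],st["orientation"]])
E
```

```text
time_s: 26.45
position: [0.5143, 0.2045, 0.0696]
orientation: [-0.004, 0.755, -0.656, -0.003]
contact_force: [-2.8, 1.9, 3.6]
finger_gap: 0.0079
[0.51434237 0.20449857 0.06956162] [-2.82787859  1.88729229  3.62021031] [0.18701225 0.73550689 0.02664647] 188.02912021937303
time_s: 27.45
position: [0.5158, 0.2049, 0.1526]
orientation: [-0.006, 0.755, -0.656, -0.002]
contact_force: [0.9, 0.8, -0.0]
finger_gap: 0.0853
[0.51583183 0.20485788 0.15264578] [ 0.88141078  0.77026678 -0.04179827]
```

View pics/w13.png

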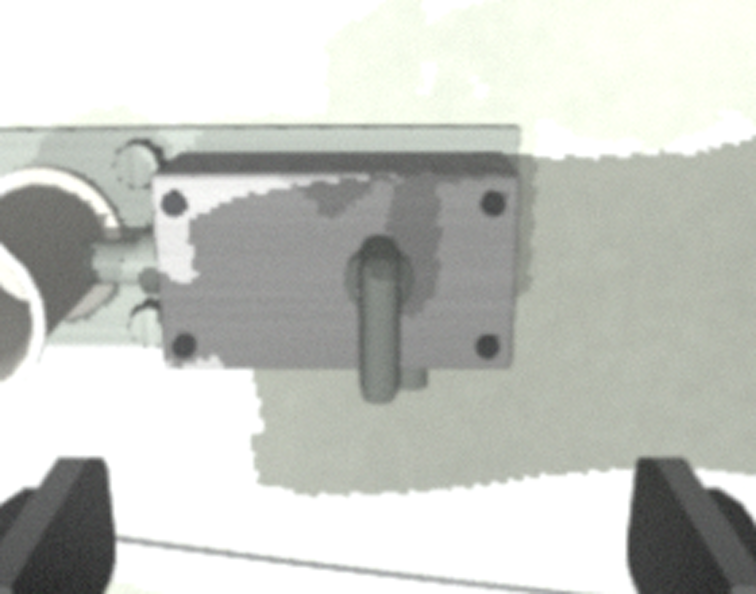

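The blade now stands square across the block, a quarter turn from bottom. I'm rising clear for a last check of the stand and deck.

```bash
python3 -m creep '0 -20 20 30 0 0 0;0 -50 50 60 0 0 0;0 -80 80 80 0 0 0;0 -110 110 80 0 0 0;0 -140 140 80 0 0 0;0 -140 140 80 0 0 0'; python3 - <<'E'
from h import *
for c in ["scene","side"]:
    im=imaging.grab_frame(c);cv2.imwrite(f"pics/{c}14.png",cv2.resize(cv2.convertScaleAbs(im[90:310,130:390,::-1],alpha=1.6),None,fx=3,fy=2.7))
    for n in ["brush_guard","beaker","detergent"]:print(c,n,[(np.round(r["centre"],1),round(r["conf"],2)) for r in mark_of(n,c)][:4])
E
```

```text
time_s: 28.1
position: [0.3718, 0.347, 0.2301]
orientation: [-0.005, 0.756, -0.654, -0.003]
contact_force: [0.2, 0.1, -0.7]
finger_gap: 0.0853
scene brush_guard [(array([219.6, 159.4]), 0.96), (array([254.3, 177.3]), 0.95), (array([203.2, 184.7]), 0.79), (array([130. , 287.3]), 0.75)]
scene beaker [(array([200.3, 241.4]), 0.52), (array([182. , 303.6]), 0.18)]
scene detergent [(array([260.3, 305.6]), 0.75)]
side brush_guard [(array([138.9, 248.2]), 0.79), (array([142.5, 291.4]), 0.79), (array([124.4, 292.6]), 0.78), (array([112.5, 248.8]), 0.77)]
side beaker [(array([209.8, 277.1]), 0.87)]
side detergent [(array([201.6, 175. ]), 0.75)]
```

View pics/scene14.png

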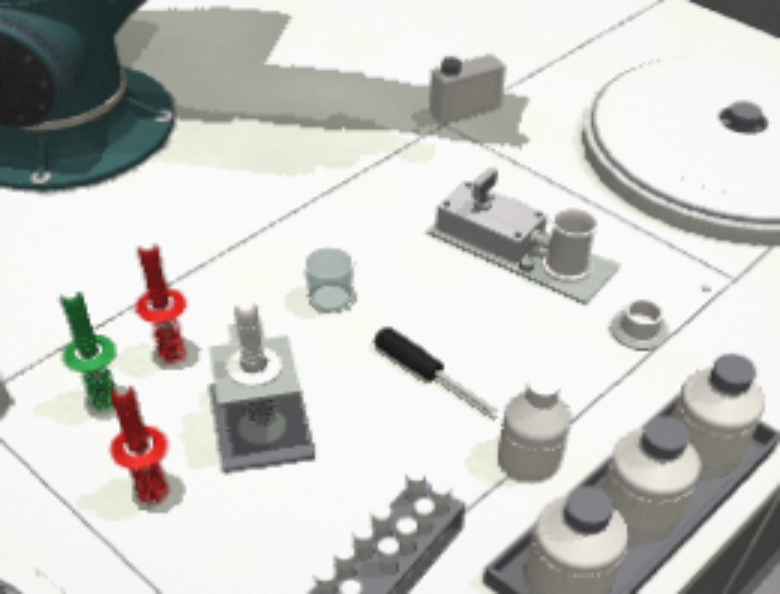

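View pics/side14.png

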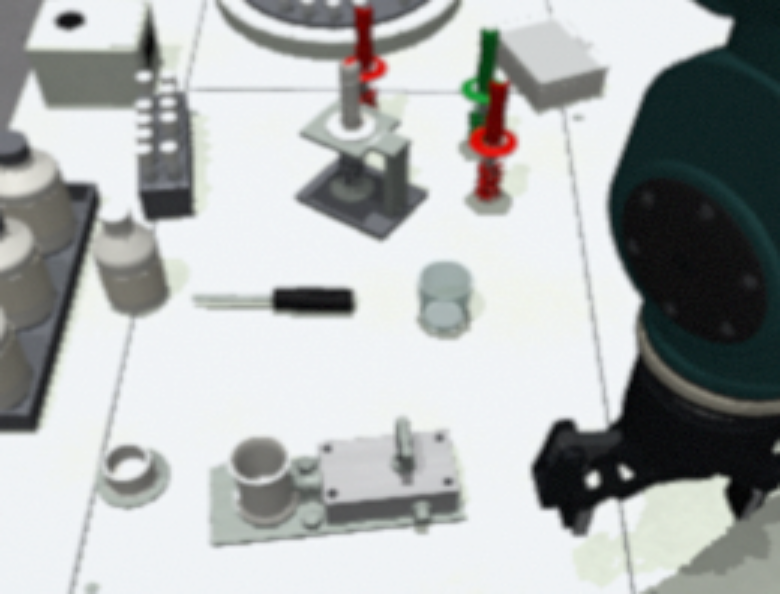

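Everything is in place: the brush is hung (side (248,138)), the blade is across the block, and the bystanders are unmoved.

```bash
python3 -c "
from bench import order;print(order.hand_in())"
```

```text
the job is handed in; nothing more can be done
None
```

The wash station is cleaned and the job is handed in, at about 28 s of the 72 s allowed; the hand-in reported no verdict.

- **Rinse shut:** I turned the rinse screw clockwise onto its hard stop. The torque rose to 0.86 N m over the last few degrees, and the blade lay along the station's axis.
- **Scrubbing:** I scrubbed the well three times with the white/grey brush. Each stroke touched the floor (21–28 N at the same height), and the tip came up to or just past the mouth each time.
- **Brush back:** The brush hangs upright in its stand with its guard on the plate.
- **Flow reset:** I backed the screw off from bottom by about 90°. The jaws turned from 98.0° to 188.0°, and the picture afterwards shows the blade square across the block.

In the last pictures the gripper is open and touching nothing, and the other things stand where they were. In the final scene-camera check, the trained network did not mark this brush's guard among its four best hits. The side camera's hit and both pictures by eye show it hung. No check failed.

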